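Put the tall check weight away from the force-gauge hook

ROBOT

A 7-joint arm with a two-finger parallel gripper is mounted at the origin on the work surface. World frame = base frame: x ahead of the robot, y to its left, z up, the work surface at z = 0. Lengths are in m, angles in rad, forces in N, time in s.
With the tool pointing down it reaches from about 0.4 to 0.875 m from the base axis. Payload 19.3 kg.
Tool frame: the origin (TCP) lies midway between the tips of the shut fingers; the grasp point (between the pads) lies 19 mm behind it (bot.hold_point_z is the distance from the TCP to the grasp point, in m); z points along the fingers, y is the line along which they close (so a half turn about z gives the same grasp; the last joint's range is limited). The gripper opens to 85 mm and grips with 20 to 120 N. Pads are 22 mm wide; open, the fingers measure 114 mm over their backs; the gripper's body (76 mm by 85 mm) begins 54 mm behind the grasp point. The pads swing forward as they close: fully open they stand 13 mm farther back than shut.
Start: joints at [-1.176, 0.521, -0.036, 1.599, 0.021, 1.021, -0.113], TCP at [0.28, 0.559, 0.231] pointing down, gripper open.
Joint ranges: [-2.91, 2.91], [-0.3, 2.13], [-1.5, 1.42], [0.17, 2.43], [-1.26, 4.41], [0.16, 1.93], [-2.52, 2.52]. Speed limits (rad/s): [1.89, 1.89, 2.39, 2.39, 3.01, 3.01, 3.01].

INTERFACE

Orientations are given as [roll, pitch, yaw] about the fixed x, y, z axes, in that order (R = Rz(yaw) Ry(pitch) Rx(roll)).
In Python, from bench import bot, camera gives the robot as it stands. The module is installed in compiled form; this text tells all that it offers.
- The arm moves only by the tool send_rows, never from a script. Its argument "deltas" is a list of rows, each an object of numbers: "fingers": the finger opening in mm, from 0 to 85.4; "x", "y", "z": the shift along the tool's x, y, z each as a share of 50 cm, from -1 to 1; "turn": the turn about the tool's z as a share of pi/4 rad, from -1 to 1. In form: [{"fingers": .., "x": .., "y": .., "z": .., "turn": ..}, ...]. A call has exactly 10 rows; each row is the pose to reach, as a shift and turn from the pose commanded when the call began, along the tool's axes at that moment; what a row does not reach only later rows make up. A row lasts 1/12 s, in which the tool goes at most 41.7 mm and 7.16 degrees, less where a joint would pass 70% of its speed; a pose out of reach is approached as far as the arm can. A call with a number of a shift or a turn outside -1 to 1 is refused whole. A call with a gripper value outside its range is refused whole. The fingers move at their own pace and stop on an object; the grip force is fixed at half the most. Time passes only in rows, so rows that repeat a pose let the fingers close, or fill a call up. It gives the time, the measured TCP pose, the force, the opening and the grip force at its end, in the units of the state.
- bot.get_obs(): the state, without advancing time (a new reading comes with each control period).
- camera(name): name is "scene" or "top" or "wrist"; returns a dict with "image" (400x640x3 uint8, blue, green, red), "z_map" (400x640 float32, m along the optical axis (not along the pixel's ray), 0 where there is no reading), "vfov" (degrees; the focal length in pixels is half the picture's height over the tangent of half this angle, whatever the lens; pixels are square), "cx", "cy" (the principal point, pixels), "D" ([k1, k2, p1, p2, k3] as OpenCV has them; the pictures are not rectified), "xyz" and "rotation" of the camera in the world. Camera axes: x right, y up, looking along -z (the intrinsics and any distortion apply to the point x, -y, -z); pixel columns grow to the right and rows downward; lengths in m; the calibration is good to about 2 mm. A picture is of the moment at which its call begins.
- bot.finish_job(): hands the job in; it is judged then, once.
The state is a dict: "t": time; "joint_positions": joint angles; "dq": joint speeds; "joint_efforts": joint torques, N m; "position": TCP position; "eef_rot": TCP orientation; "wrist_force": force on the tool from outside, world axes, zero at the start; "wrist_torque": the same for the moment, N m; "grip_width": finger opening in m; "gripper_force": force on a finger pad.
Only numpy, scipy, OpenCV 4.12 (cv2) and the standard library are available. Lean on these libraries where they do the work, as an engineer would, in place of code of your own. Each camera call takes 0.05 s, during which the arm holds its last target. There are 200 camera calls.

TASK

The gauge check is finished: lift the tall slim check weight up and off its spring gauge hook and put it away in the small well of the wooden storage block, upright and fully home. Do not drop it, leave the squat weight hanging on its hook, and leave the beaker, the jar, the roll of tape and the screwdriver where they are.

Things in the scene. Friction and masses are not known exactly. Their poses are not given: they have to be found in the camera images.
- stand: Fixed gauge stand left or right on the table, 0.4 m tall, two grey gauges on a crossbar. Origin: on the table, below the middle between the hook seats; +x points from the hook tips to the column (front face at x = 160 mm), +y from right to left hook. Base plate 12 mm thick, x = 80 to 230 mm, 160 mm wide; gauges from x = 95 mm, bottoms 275 mm above the table.
- hook_left_seat (a point): Seat of the left hook (stand y = +85 mm): middle of the 12 mm level lowest stretch of the 8 mm round bar, on its centreline, 250 mm above the table when unloaded; rides with the hook. From x = -6 mm the bar rises 15 mm over 15 mm to its free tip (x = -21 mm); from x = 6 it rises 12 mm over 30 mm, then runs level to x = 113 mm and up into the gauge.
- hook_right_seat (a point): The same for the right gauge's hook (stand y = -85 mm).
- hook_left (a joint): How far the left hook is pulled down, m: 0 = unloaded, at its upper stop; 0.03 = lower stop. The spring carries 0.5 N beyond the hook's own weight at 0, and 250 N/m more. A hung weight draws it down about 8 to 20 mm; the hook follows the weight up as it is lifted, until 0.
- hook_right (a joint): The same for the right hook.
- tall_weight: Tall check weight, loose, 0.29 to 0.55 kg, either hook: aluminium cylinder, diameter 46, height 100 mm, with a steel bail (loop of 8 mm bar, 40 mm wide) on top. Origin: bar centreline at the bail's peak, 40 mm above the top face, 140 mm above the underside; z up its axis. Loop in its y-z plane: legs at y = +-16 mm up to z = -20 mm, then sloping to a level peak 12 mm long.
- tall_weight_foot (a point): Centre of the tall weight's underside (1.5 mm chamfer). Hanging, the bail's peak is 8 mm above the hook seat. Raised 15 mm from there relative to the hook, the bail clears the hook's tip; at 28 mm the cylinder's top face meets the hook's underside. In between it comes off to stand -x. The hook arm bars a grasp from straight above.
- squat_weight: The squat check weight hanging on the other hook, loose: aluminium cylinder 60 mm diameter, 55 mm high, same bail; origin at the bail's peak, 40 mm above the top face, z up. To be left hanging.
- block: Fixed beech-wood storage block 100 (x) x 200 (y) x 40 mm high with two round wells 30 mm deep in its top. Origin: centre of its underside. On the other side of the table from the stand.
- small_well (a point): Centre of the mouth of the small well, on the block's top face, at block y = +50 mm: 49 mm diameter, 30 mm deep. Seated fully home, the tall weight's origin is 110 mm above this point.
- large_well (a point): Centre of the mouth of the large well at block y = -50 mm: 65 mm diameter, 30 mm deep; it is the squat weight's and stays empty.
- mat: Fixed thin black rubber mat 130 x 120 x 3 mm on the free table between stand and block: a clear place to put a weight down for a new grip. Origin: centre of its underside.
- beaker: Glass beaker, 68 mm diameter at the rim, 90 mm high, loose. Origin: centre of its underside.
- jar: White plastic jar, 60 mm diameter, 110 mm high, loose. Origin: centre of its underside.
- tape: White roll of tape lying flat, 100 mm diameter, 20 mm high, loose. Origin: centre of its underside.
- screwdriver: Screwdriver, 170 mm long, lying on the table along its x, loose.
Not all that is in view belongs to the job. What is shaped like the tall_weight but yellow is not meant. Several things have the shape of the block; the one meant has the colours described above.

How it is judged:
On the way:
1. the tall weight is lifted off its hook: its bail is more than 60 mm from both hook seats and more than 170 mm above the table (distance between tall_weight and hook_left_seat above 0.06 m and distance between tall_weight and hook_right_seat above 0.06 m and height (world z) of tall_weight above 0.17 m), for 0.05 s.
At the end, for the whole second after the job is handed in: The tall weight stands in the small well, upright within 0.06 rad, its underside within 3 mm of the well's floor and centred within 4 mm, released and at rest; the squat weight still hangs on its hook (bail's peak within 16 mm of a hook seat) (z of tall_weight in the frame of small_well between 0.105 and 0.113 m and horizontal distance between tall_weight_foot and small_well below 0.004 m and angle between tall_weight's own z axis and vertical below 0.06 rad and linear speed of tall_weight below 0.02 m/s and (distance between squat_weight and hook_left_seat below 0.016 m or distance between squat_weight and hook_right_seat below 0.016 m)); the robot touches nothing.
It fails at once if the tall weight is dropped (it moves faster than 0.8 m/s while the fingers do not hold it: a fall of some 33 mm) (linear speed of tall_weight above 0.8 m/s and contact force between the fingers and tall_weight below 0.2 N).
It fails at once if the squat weight comes off its hook (distance between squat_weight and hook_left_seat above 0.03 m and distance between squat_weight and hook_right_seat above 0.03 m).
It fails at once if the beaker, jar, tape or screwdriver is moved more than 25 mm (distance of any of beaker, jar, tape, screwdriver from where it was at the start of the episode above 0.025 m).
It also fails if it takes over 64 s, if anything falls off the work surface, if the arm or the gripper's body presses on something with over 40 N, if the wrist force passes 120 N, or if a joint passes its speed limit or range.

## Working session

There is one attempt and no reset: what is moved stays moved. The work goes in short steps, Python scripts to look and compute and a tool call to move; the robot and the scene stay as the last step left them, time stands still between calls to the robot, and variables do not carry over. Pictures are saved under pics/ and viewed, at most 13 in all, crops included, and the job is handed in when it is done.

Besides the shell and the picture viewer there is one more tool, called after "Call:" as a command line: name --argument value ..., lists and objects as JSON in quotes. send_rows: Moves the arm, as the interface text tells. Its arguments: {"type":"object","properties":{"deltas":{"type":"array"}},"required":["deltas"]}

```bash
mkdir -p pics; cat > h.py <<'E'
import numpy as np, cv2
from bench import bot, camera
def K(c):
    f=200/np.tan(np.radians(c['vfov'])/2); return np.array([[f,0,c['cx']],[0,f,c['cy']],[0,0,1.]])
def rot(c):
    R=np.array(c['rotation'],float)
    if R.shape==(3,3): return R
    from scipy.spatial.transform import Rotation as Ro
    return Ro.from_euler('xyz',R).as_matrix()
def rays(c,uv):
    p=cv2.undistortPoints(np.array(uv,float).reshape(-1,1,2),K(c),np.array(c['D'],float)).reshape(-1,2)
    d=np.c_[p[:,0],-p[:,1],-np.ones(len(p))]
    return d@rot(c).T
def plane(c,uv,z):
    d=rays(c,uv); o=np.array(c['xyz']); return o+d*((z-o[2])/d[:,2])[:,None]
def cloud(c):
    v,u=np.mgrid[0:400,0:640]; d=rays(c,np.c_[u.ravel(),v.ravel()])
    P=np.array(c['xyz'])+d*c['z_map'].ravel()[:,None]
    P[c['z_map'].ravel()==0]=np.nan
    return P.reshape(400,640,3)
def proj(c,P):
    q=(np.array(P,float).reshape(-1,3)-c['xyz'])@rot(c); q=q*[1,-1,-1]
    return cv2.projectPoints(q,np.zeros(3),np.zeros(3),K(c),np.array(c['D'],float))[0].reshape(-1,2)
E
python3 - <<'E'
from h import *
import pickle
C={}
for n in("scene","top","wrist"):
    c=camera(n);C[n]=c;print(n,c['vfov'],c['cx'],c['cy'],c['D'],c['xyz'],np.array(c['rotation']).tolist())
pickle.dump(C,open('c0.pkl','wb'))
print(bot.get_obs())
cv2.imwrite('pics/scene.png',C['scene']['image']);cv2.imwrite('pics/top.png',C['top']['image'])
E
```

```text
scene 45.96992766745045 320.2726501947312 197.43789900156133 [-0.04265337  0.          0.          0.          0.        ] [1.4915327  0.35766224 1.18664294] [0.7588852577214243, -2.7675094423695867e-05, 1.8617060738988371]
top 43.43262782562404 315.13977791531096 204.466233078871 [-0.02931373  0.          0.          0.          0.        ] [0.2854336  0.09233782 1.58574655] [0.1984796048742894, 0.005547374813092754, -1.5550937229909287]
wrist 71.21662943338947 316.3395680747742 197.61444539772677 [-0.02711326  0.          0.          0.          0.        ] [0.21889549 0.58923049 0.372468  ] [-0.27233840368897, 0.001205650086288923, 1.1057788950994598]
{'t': 0.15, 'joint_positions': array([-1.17617019,  0.52188933, -0.0363287 ,  1.59987025,  0.02122663,
        1.02109955, -0.11281583]), 'dq': array([-0.00011479, -0.00301482,  0.00035234, -0.0022946 , -0.00065517,
        0.00126383,  0.00154659]), 'joint_efforts': array([ 2.19821479e-03, -9.27385283e+01,  1.98103197e+00, -3.70064843e+01,
        1.80624652e-02,  6.21235580e-03, -1.02964334e-04]), 'position': array([0.28008605, 0.55844427, 0.23085275]), 'eef_rot': array([-3.14071559e+00,  8.11439429e-05,  2.67675331e+00]), 'wrist_force': array([ 0.06848811, -0.19003411, -0.12406367]), 'wrist_torque': array([-0.05167143,  0.01915289, -0.00200933]), 'gripper_force': 0.0, 'grip_width': 0.0853255033359161}
```

View pics/scene.png

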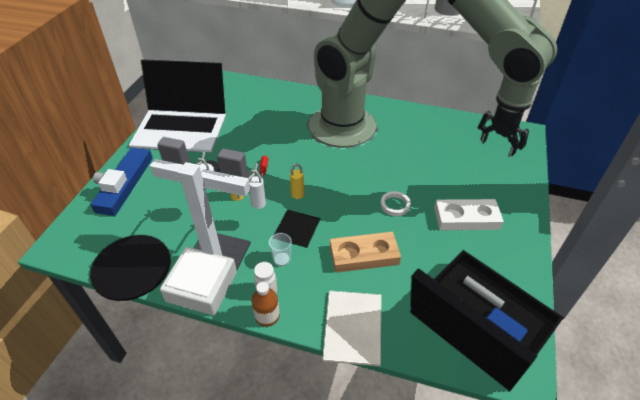

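View pics/top.png

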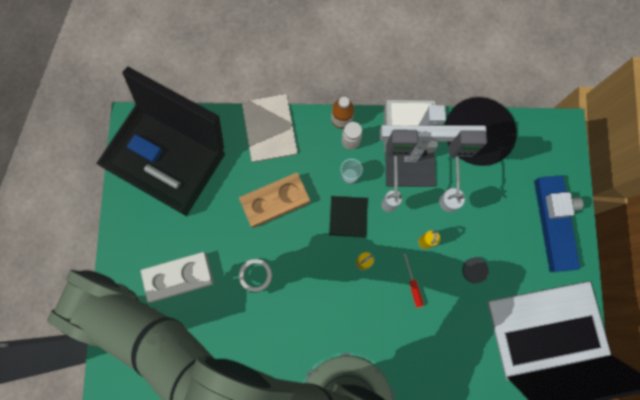

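The scene view shows the stand at left with its two hooks at about (205,165) and (258,185). The candidates for the tall weight are:
- a silver slim weight at (258,190)
- a yellow one at (297,182)
- something yellow at (237,192)
- a silver weight behind the gauge at (205,165)

The candidates for the block are the beech one at (365,250) and the white one at (468,213). The blue one at (123,180) is also similar in shape. I choose the silver slim weight (258,190) and the beech block, then check the choice in a close crop.

```bash
python3 - <<'E'
from h import *
import pickle
C=pickle.load(open('c0.pkl','rb'))
s=C['scene']['image'][130:220,180:310]; t=C['top']['image'][80:280,340:500]
cv2.imwrite('pics/crop1.png',np.hstack([cv2.resize(s,(520,400),interpolation=3),cv2.resize(t,(280,400),interpolation=3)]))
P=cloud(C['top']);Ps=cloud(C['scene'])
# table check
for n,Q in(('top',P),('scene',Ps)):
    hs=cv2.cvtColor(C[n]['image'],cv2.COLOR_BGR2HSV)
    g=(hs[...,0]>65)&(hs[...,0]<90)&(hs[...,1]>120)
    print(n,'table z',np.nanpercentile(Q[g][:,2],[10,50,90]))
# block in top
for n,Q in(('top',P),('scene',Ps)):
    hs=cv2.cvtColor(C[n]['image'],cv2.COLOR_BGR2HSV)
    b=(hs[...,0]>8)&(hs[...,0]<22)&(hs[...,1]>70)&(Q[...,2]>.03)&(Q[...,2]<.05)&(Q[...,0]>.3)&(Q[...,0]<1)
    b=cv2.morphologyEx(b.astype(np.uint8),cv2.MORPH_OPEN,np.ones((3,3)))
    k,l,st,ce=cv2.connectedComponentsWithStats(b); i=1+st[1:,4].argmax(); print(n,st[i],ce[i])
    cn=max(cv2.findContours((l==i).astype(np.uint8),0,2)[0],key=cv2.contourArea)
    w=plane(C[n],cn.reshape(-1,2),.04)[:,:2].astype(np.float32)
    print(n,'block',cv2.minAreaRect(w))
for name,(u,v) in dict(L=(394,196),R=(453,198)).items():
    for z in(.15,.205,.25):print(name,z,plane(C['top'],[(u,v)],z).round(3))
# silver points near the hooks
for n,Q in(('top',P),('scene',Ps)):
  m=(Q[...,0]>.45)&(Q[...,0]<.75)&(Q[...,1]<0)&(Q[...,1]>-.45)&(Q[...,2]>.08)&(Q[...,2]<.27)
  k,l,st,ce=cv2.connectedComponentsWithStats(m.astype(np.uint8))
  for i in range(1,k):
    if st[i,4]>15:
      q=Q[l==i];print(n,st[i],np.nanmin(q,0).round(3),np.nanmedian(q,0).round(3),np.nanmax(q,0).round(3))
E
```

```text
top table z [-0.00385217  0.00085054  0.00567463]
scene table z [-0.00455568 -0.00071592  0.00294237]
top [ 241  174   68   51 1444] [272.88504155 199.96745152]
top block ((0.6109257936477661, 0.23402279615402222), (0.10190502554178238, 0.1982310563325882), 24.757308959960938)
scene [ 331  232   69   35 1398] [365.33333333 248.84048641]
scene block ((0.6165781617164612, 0.2363186776638031), (0.10624576359987259, 0.19897788763046265), 24.774885177612305)
L 0.15 [[ 0.603 -0.125  0.15 ]]
L 0.205 [[ 0.591 -0.117  0.205]]
L 0.25 [[ 0.581 -0.11   0.25 ]]
R 0.15 [[ 0.599 -0.298  0.15 ]]
R 0.205 [[ 0.587 -0.283  0.205]]
R 0.25 [[ 0.577 -0.271  0.25 ]]
top [410 141  20  16 168] [ 0.742 -0.218  0.082] [ 0.747 -0.2    0.169] [ 0.75  -0.184  0.238]
top [382 156  21  56 425] [ 0.563 -0.137  0.102] [ 0.584 -0.115  0.205] [ 0.696 -0.094  0.258]
top [439 157  26  55 560] [ 0.557 -0.316  0.15 ] [ 0.586 -0.282  0.207] [ 0.693 -0.254  0.262]
top [350 159  13  22  67] [ 0.667 -0.037  0.081] [ 0.704 -0.023  0.09 ] [ 0.732 -0.     0.098]
top [423 230  17  16 203] [ 0.466 -0.267  0.081] [ 0.487 -0.239  0.101] [ 0.511 -0.22   0.151]
scene [196 152  18  19 142] [ 0.56  -0.307  0.2  ] [ 0.584 -0.284  0.228] [ 0.616 -0.255  0.256]
scene [249 163  17  46 532] [ 0.565 -0.136  0.1  ] [ 0.6   -0.11   0.181] [ 0.633 -0.092  0.254]
scene [269 233  16  19  81] [ 0.667 -0.037  0.08 ] [ 0.69  -0.022  0.087] [ 0.735 -0.     0.094]
```

View pics/crop1.png

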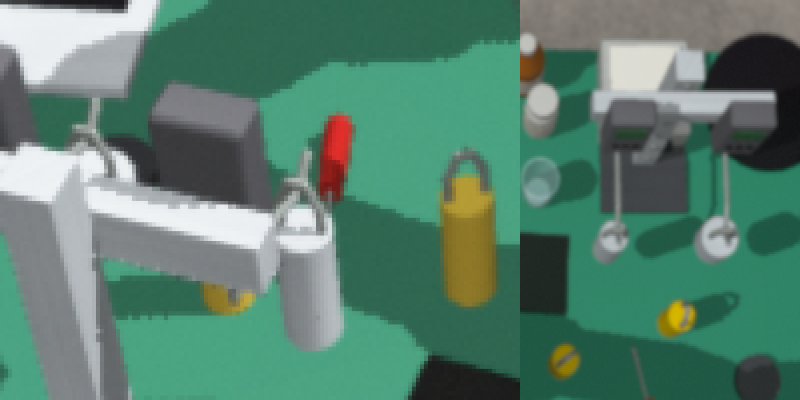

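The close crop confirms the choice. The silver slim weight hangs on the left hook, at scene (258,190) and top (394,198). The yellow ones stand on the table, and the squat weight is on the right hook. Next I'll look at the well from close by on the way over.

```bash
cat >> h.py <<'E'
from scipy.spatial.transform import Rotation as Ro
def shift(p,yaw=None):
    o=bot.get_obs(); R=Ro.from_euler('xyz',o['eef_rot'])
    d=R.inv().apply(np.array(p)-o['position'])
    t=0 if yaw is None else (Ro.from_euler('xyz',[np.pi,0,yaw]).inv()*R).as_rotvec()  # tool-z turn
    if yaw is not None: t=-t[2]
    print('from',o['position'].round(4),o['eef_rot'].round(4),'F',o['wrist_force'].round(1),'g',round(o['grip_width'],4),'t',round(o['t'],2))
    print('-> x,y,z share',(d/.5).round(4),'turn',round(t/(np.pi/4),4),'rad',round(t,4),'dist',np.linalg.norm(d).round(3))
E
python3 - <<'E'
from h import *
import pickle
C=pickle.load(open('c0.pkl','rb'))
print(plane(C['top'],[(258,206),(289,192)],.04), plane(C['scene'],[(381,246),(348,250)],.04))
P=cloud(C['top'])
for lo,hi in((-.16,-.07),(-.33,-.24)):
    q=P.reshape(-1,3); m=(q[:,0]>.62)&(q[:,0]<.70)&(q[:,1]>lo)&(q[:,1]<hi)&(q[:,2]>.22)&(q[:,2]<.27); k=q[m]
    f=np.polyfit(k[:,0],k[:,1],1); print('hook arm',len(k),f,np.polyval(f,.58),k[:,2].mean(), k.mean(0))
    m=(q[:,0]>.53)&(q[:,0]<.63)&(q[:,1]>lo)&(q[:,1]<hi)&(q[:,2]>.195)&(q[:,2]<.215); print('topface',m.sum(),q[m].mean(0))
    m=(q[:,0]>.53)&(q[:,0]<.63)&(q[:,1]>lo)&(q[:,1]<hi)&(q[:,2]>.228)&(q[:,2]<.275); print(q[m].round(3).tolist())
shift([.40,.40,.30]);shift([.555,.27,.30])
E
```

```text
[[0.58862602 0.28518538 0.04      ]
 [0.63509161 0.18893629 0.04      ]] [[0.5925371  0.28228654 0.04      ]
 [0.63616145 0.18937652 0.04      ]]
hook arm 80 [-0.01898219 -0.10439556] -0.11540522931473973 0.2507501911174257 [ 0.65707213 -0.11686823  0.25075019]
topface 132 [ 0.5831766  -0.11428775  0.2030468 ]
[[0.629, -0.114, 0.248], [0.628, -0.116, 0.251], [0.628, -0.119, 0.252], [0.625, -0.113, 0.252], [0.626, -0.117, 0.247], [0.624, -0.118, 0.255], [0.623, -0.114, 0.25], [0.621, -0.116, 0.255], [0.623, -0.119, 0.25], [0.62, -0.114, 0.249], [0.621, -0.117, 0.245], [0.618, -0.118, 0.256], [0.617, -0.114, 0.25], [0.618, -0.117, 0.247], [0.618, -0.119, 0.248], [0.615, -0.114, 0.248], [0.615, -0.117, 0.247], [0.615, -0.119, 0.249], [0.611, -0.113, 0.251], [0.613, -0.117, 0.244], [0.613, -0.12, 0.243], [0.609, -0.114, 0.249], [0.609, -0.117, 0.248], [0.61, -0.12, 0.243], [0.607, -0.114, 0.246], [0.607, -0.117, 0.246], [0.606, -0.119, 0.251], [0.604, -0.114, 0.244], [0.604, -0.117, 0.246], [0.604, -0.12, 0.244], [0.602, -0.114, 0.244], [0.602, -0.117, 0.244], [0.601, -0.119, 0.246], [0.
[... 3947 characters left out ...]
 0.246], [0.577, -0.284, 0.251], [0.575, -0.282, 0.25], [0.574, -0.284, 0.254], [0.575, -0.287, 0.251], [0.573, -0.283, 0.247], [0.572, -0.284, 0.252], [0.572, -0.286, 0.252], [0.57, -0.283, 0.245], [0.568, -0.283, 0.255], [0.568, -0.285, 0.256], [0.568, -0.288, 0.256], [0.565, -0.283, 0.256], [0.565, -0.285, 0.256], [0.567, -0.29, 0.248], [0.563, -0.286, 0.252]]
from [0.2801 0.5584 0.2309] [-3.1407e+00  1.0000e-04  2.6768e+00] F [ 0.1 -0.2 -0.1] g 0.0853 t 0.15
-> x,y,z share [-0.3564 -0.1759 -0.1381] turn 0.0 rad 0 dist 0.21
from [0.2801 0.5584 0.2309] [-3.1407e+00  1.0000e-04  2.6768e+00] F [ 0.1 -0.2 -0.1] g 0.0853 t 0.15
-> x,y,z share [-0.7501 -0.2693 -0.138 ] turn 0.0 rad 0 dist 0.404
```

Call:
send_rows --deltas '[{"fingers": 85,"x": -0.07,"y": -0.035,"z": -0.03,"turn": -0.1},{"fingers": 85,"x": -0.14,"y": -0.07,"z": -0.055,"turn": -0.2},{"fingers": 85,"x": -0.21,"y": -0.105,"z": -0.08,"turn": -0.3},{"fingers": 85,"x": -0.28,"y": -0.14,"z": -0.11,"turn": -0.4},{"fingers": 85,"x": -0.35,"y": -0.175,"z": -0.138,"turn": -0.5},{"fingers": 85,"x": -0.43,"y": -0.195,"z": -0.138,"turn": -0.591},{"fingers": 85,"x": -0.51,"y": -0.215,"z": -0.138,"turn": -0.591},{"fingers": 85,"x": -0.59,"y": -0.23,"z": -0.138,"turn": -0.591},{"fingers": 85,"x": -0.67,"y": -0.25,"z": -0.138,"turn": -0.591},{"fingers": 85,"x": -0.75,"y": -0.269,"z": -0.138,"turn": -0.591}]'

```text
t: 0.98
position: [0.5563, 0.2687, 0.3003]
eef_rot: [-3.142, -0.0, 3.141]
wrist_force: [-0.1, 0.9, 0.2]
grip_width: 0.0845
gripper_force: 0.0
```

```bash
python3 - <<'E'
from h import *
import pickle,time
print(bot.get_obs()['dq'].round(3))
for i in range(4): camera('wrist')
c=camera('wrist');pickle.dump(c,open('c1.pkl','wb'));cv2.imwrite('pics/w1.png',c['image'])
print(proj(c,[[.592,.2815,.04],[.635,.189,.04]]),c['xyz'],c['rotation'])
shift([.50,-.116,.36],np.pi)
E
```

```text
[ 0.666  0.332  0.142 -0.522 -0.059  0.183  0.823]
[[324.62224568 193.07380347]
 [263.97379365 220.45995496]] [0.48724355 0.26976558 0.44148906] [-2.71409345e-01  6.40646246e-04  1.56781069e+00]
from [0.5547 0.2706 0.2999] [-3.1416e+00 -8.0000e-04  3.1410e+00] F [-0.4 -0.1 -0.4] g 0.0849 t 1.23
-> x,y,z share [ 0.1091 -0.7732 -0.12  ] turn -0.0008 rad -0.0006 dist 0.395
```

View pics/w1.png

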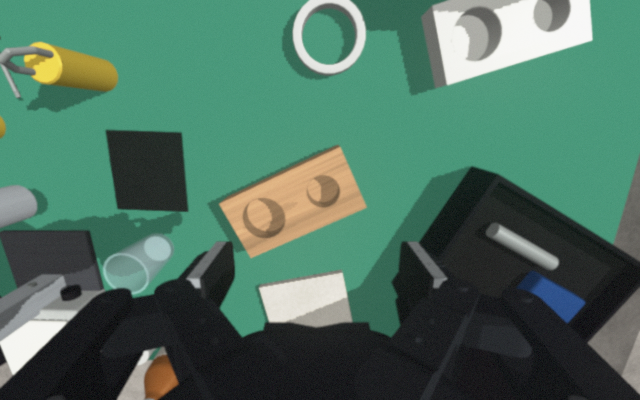

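The wrist view shows the beech block, with its small well at (323,191) and its large well at (264,217). The mat is at (148,170), and the tall weight's base is at the left edge, around (15,205). I measure the small well from this view.

```bash
cat > well.py <<'E'
from h import *
def well(c):
    P=cloud(c); hs=cv2.cvtColor(c['image'],cv2.COLOR_BGR2HSV)
    g=((hs[...,0]>5)&(hs[...,0]<25)&(hs[...,1]>60)&(np.abs(P[...,0]-.61)<.15)&(np.abs(P[...,1]-.23)<.15)&(P[...,2]<.06)&(P[...,2]>.03)).astype(np.uint8)
    k,l,st,ce=cv2.connectedComponentsWithStats(g); i=1+st[1:,4].argmax(); g=(l==i).astype(np.uint8)
    cn=max(cv2.findContours(g,0,1)[0],key=cv2.contourArea)
    zt=np.nanmedian(P[g>0][:,2])
    w=plane(c,cn.reshape(-1,2),.04)[:,:2]; r=cv2.minAreaRect(w.astype(np.float32)); print('top z',zt,'rect',r)
    a=np.radians(r[2]); 
    if r[1][0]>r[1][1]: a-=np.pi/2
    print('well from rect',np.array(r[0])+.05*np.array([-np.sin(a),np.cos(a)]))
    f=np.zeros_like(g); cv2.drawContours(f,[cv2.convexHull(cn)],-1,1,-1)
    h=(f>0)&(P[...,2]<zt-.006); h=cv2.morphologyEx(h.astype(np.uint8),cv2.MORPH_OPEN,np.ones((3,3)))
    for q in cv2.findContours(h,cv2.RETR_EXTERNAL,1)[0]:
        if cv2.contourArea(q)<150: continue
        w=plane(c,q.reshape(-1,2),.04)[:,:2]; e=cv2.fitEllipse((w*1000).astype(np.float32)); m=cv2.minEnclosingCircle((w*1000).astype(np.float32))
        print('px',q.reshape(-1,2).mean(0),'ellipse',e,'circle',m)
E
python3 - <<'E'
from well import *
import pickle
well(pickle.load(open('c1.pkl','rb')))
E
```

```text
top z 0.038982977401582686 rect ((0.6100075840950012, 0.23254653811454773), (0.10061612725257874, 0.19953736662864685), 24.924325942993164)
well from rect [0.58893654 0.2778898 ]
px [263.43362832 217.47787611] ellipse ((630.3566284179688, 188.61520385742188), (60.25981903076172, 62.149600982666016), 159.86390686035156) circle ((630.3646850585938, 188.65875244140625), 31.608665466308594)
px [322.68888889 190.74444444] ellipse ((588.5538940429688, 278.0610046386719), (44.97396469116211, 46.465335845947266), 25.48884391784668) circle ((588.5361938476562, 278.1343078613281), 23.85984992980957)
```

Call:
send_rows --deltas '[{"fingers": 85,"x": 0.05,"y": -0.05,"z": -0.06,"turn": 0},{"fingers": 85,"x": 0.08,"y": -0.12,"z": -0.1,"turn": 0},{"fingers": 85,"x": 0.11,"y": -0.2,"z": -0.12,"turn": 0},{"fingers": 85,"x": 0.11,"y": -0.28,"z": -0.12,"turn": 0},{"fingers": 85,"x": 0.11,"y": -0.36,"z": -0.12,"turn": 0},{"fingers": 85,"x": 0.11,"y": -0.44,"z": -0.12,"turn": 0},{"fingers": 85,"x": 0.11,"y": -0.52,"z": -0.12,"turn": 0},{"fingers": 85,"x": 0.11,"y": -0.6,"z": -0.12,"turn": 0},{"fingers": 85,"x": 0.11,"y": -0.69,"z": -0.12,"turn": 0},{"fingers": 85,"x": 0.11,"y": -0.773,"z": -0.12,"turn": 0}]'

```text
t: 2.07
position: [0.4994, -0.1133, 0.3607]
eef_rot: [3.141, 0.001, -3.14]
wrist_force: [2.1, -0.8, 0.6]
grip_width: 0.0853
gripper_force: 0.0
```

```bash
python3 - <<'E'
from h import *
import pickle
for i in range(4): camera('wrist')
c=camera('wrist');pickle.dump(c,open('c2.pkl','wb'));cv2.imwrite('pics/w2.png',c['image'])
print(proj(c,[[.586,-.1165,.245]]))
shift([.586,-.1165,.36],np.pi)
E
```

```text
[[312.49701391 274.73116085]]
from [ 0.4998 -0.1115  0.3603] [ 3.141  -0.     -3.1406] F [ 0.2  0.3 -0.8] g 0.0853 t 2.32
-> x,y,z share [-0.1723 -0.0101  0.0006] turn 0.0013 rad 0.001 dist 0.086
```

View pics/w2.png

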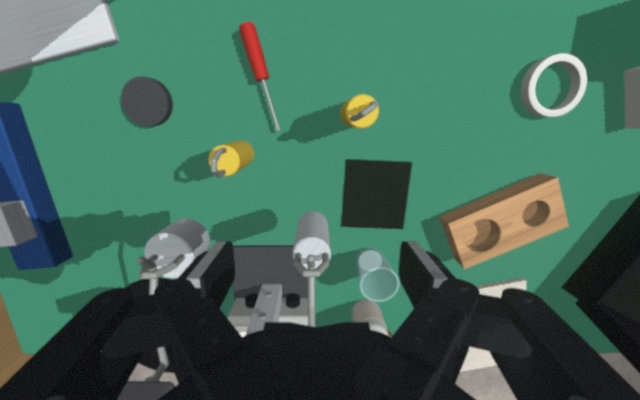

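The wrist view shows the tall weight's bail at (312,262) on its hook arm, running straight down the image. The squat weight is at (175,250), the beaker at (378,275) and the block at right. I'll measure the bail from here.

```bash
python3 - <<'E'
from h import *
import pickle
c=pickle.load(open('c2.pkl','rb'));P=cloud(c)
q=P[200:300,280:345].reshape(-1,3)
def s(n,m):print(n,m.sum(),q[m].mean(0).round(4),q[m].min(0).round(4),q[m].max(0).round(4))
b=(np.abs(q[:,1]+.115)<.03)&(q[:,0]<.63)
s('topface',b&(q[:,2]>.195)&(q[:,2]<.213))
s('arm',b&(q[:,2]>.235)&(q[:,0]>.60))
s('high',b&(q[:,2]>.235)&(q[:,0]<.60))
s('legs',b&(q[:,2]>.213)&(q[:,2]<.232)&(q[:,0]<.60))
m=b&(q[:,2]>.213)&(q[:,2]<.232)&(q[:,0]<.60);print(q[m][::4].round(3).tolist())
E
```

```text
topface 786 [ 0.5786 -0.1185  0.2014] [ 0.5629 -0.1404  0.1951] [ 0.6035 -0.0961  0.2124]
arm 123 [ 0.6076 -0.1188  0.2431] [ 0.6002 -0.1226  0.2383] [ 0.6161 -0.115   0.2474]
high 367 [ 0.5821 -0.1186  0.2427] [ 0.561  -0.1322  0.235 ] [ 0.5998 -0.1054  0.2537]
legs 142 [ 0.583  -0.1182  0.2233] [ 0.581  -0.1386  0.2131] [ 0.5879 -0.0992  0.2318]
[[0.582, -0.136, 0.213], [0.581, -0.103, 0.215], [0.582, -0.136, 0.216], [0.583, -0.131, 0.213], [0.582, -0.103, 0.216], [0.583, -0.138, 0.216], [0.583, -0.133, 0.217], [0.583, -0.105, 0.217], [0.582, -0.1, 0.218], [0.582, -0.135, 0.221], [0.584, -0.131, 0.217], [0.582, -0.103, 0.221], [0.583, -0.137, 0.222], [0.582, -0.133, 0.223], [0.582, -0.105, 0.224], [0.582, -0.101, 0.223], [0.582, -0.135, 0.225], [0.583, -0.131, 0.224], [0.582, -0.103, 0.225], [0.585, -0.139, 0.222], [0.582, -0.134, 0.228], [0.583, -0.129, 0.226], [0.582, -0.104, 0.228], [0.585, -0.1, 0.223], [0.584, -0.135, 0.227], [0.582, -0.13, 0.23], [0.582, -0.106, 0.23], [0.584, -0.102, 0.227], [0.585, -0.136, 0.226], [0.583, -0.131, 0.231], [0.582, -0.11, 0.232], [0.583, -0.105, 0.23], [0.586, -0.101, 0.224], [0.584, -0.135, 0.231], [0.587, -0.101, 0.226], [0.587, -0.135, 0.23]]
```

Call:
send_rows --deltas '[{"fingers": 85,"x": -0.04,"y": -0.012,"z": 0,"turn": 0},{"fingers": 85,"x": -0.1,"y": -0.012,"z": 0,"turn": 0},{"fingers": 85,"x": -0.15,"y": -0.012,"z": 0,"turn": 0},{"fingers": 85,"x": -0.17,"y": -0.012,"z": 0,"turn": 0},{"fingers": 85,"x": -0.17,"y": -0.012,"z": 0.05,"turn": 0},{"fingers": 85,"x": -0.17,"y": -0.012,"z": 0.11,"turn": 0},{"fingers": 85,"x": -0.17,"y": -0.012,"z": 0.17,"turn": 0},{"fingers": 85,"x": -0.17,"y": -0.012,"z": 0.22,"turn": 0},{"fingers": 85,"x": -0.17,"y": -0.012,"z": 0.25,"turn": 0},{"fingers": 85,"x": -0.17,"y": -0.012,"z": 0.25,"turn": 0}]'

```text
t: 3.15
position: [0.5836, -0.1163, 0.2322]
eef_rot: [3.14, -0.005, -3.139]
wrist_force: [-0.5, -0.0, 0.2]
grip_width: 0.0849
gripper_force: 0.0
```

```bash
python3 - <<'E'
from h import *
import pickle
c=camera('wrist');pickle.dump(c,open('c3.pkl','wb'));cv2.imwrite('pics/w3.png',c['image'])
P=cloud(c);q=P.reshape(-1,3)
b=(np.abs(q[:,1]+.117)<.032)&(q[:,0]<.62)&(q[:,0]>.55)
for n,lo,hi in(('top',.19,.212),('legs',.213,.228),('peak',.235,.27)):
    k=q[b&(q[:,2]>lo)&(q[:,2]<hi)]
    if len(k):print(n,len(k),np.median(k,0).round(4),k.min(0).round(4),k.max(0).round(4))
shift([.585,-.1175,.206],np.pi)
E
```

```text
top 2307 [ 0.5767 -0.1177  0.2012] [ 0.5629 -0.1414  0.19  ] [ 0.6013 -0.0962  0.212 ]
legs 301 [ 0.5825 -0.1067  0.2223] [ 0.5813 -0.1385  0.213 ] [ 0.5879 -0.099   0.228 ]
peak 2064 [ 0.5855 -0.1185  0.2439] [ 0.5606 -0.1322  0.235 ] [ 0.62   -0.1055  0.2546]
from [ 0.5844 -0.1169  0.2343] [ 3.1407e+00 -2.4000e-03 -3.1395e+00] F [0.3 0.2 0.7] g 0.0854 t 3.2
-> x,y,z share [-0.0012 -0.0013  0.0567] turn 0.0026 rad 0.0021 dist 0.028
```

View pics/w3.png

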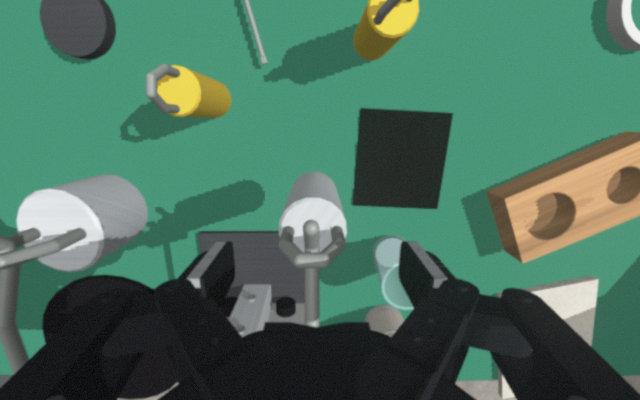

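The bail at (312,240) lies between the open fingers, which are at (210,275) and (420,275), and it lines up with the closing direction. I descend and close.

Call:
send_rows --deltas '[{"fingers": 85,"x": -0.001,"y": -0.001,"z": 0.03,"turn": 0},{"fingers": 85,"x": -0.001,"y": -0.001,"z": 0.057,"turn": 0},{"fingers": 85,"x": -0.001,"y": -0.001,"z": 0.057,"turn": 0},{"fingers": 60,"x": -0.001,"y": -0.001,"z": 0.057,"turn": 0},{"fingers": 45,"x": -0.001,"y": -0.001,"z": 0.057,"turn": 0},{"fingers": 30,"x": -0.001,"y": -0.001,"z": 0.057,"turn": 0},{"fingers": 30,"x": -0.001,"y": -0.001,"z": 0.057,"turn": 0},{"fingers": 30,"x": -0.001,"y": -0.001,"z": 0.057,"turn": 0},{"fingers": 30,"x": -0.001,"y": -0.001,"z": 0.057,"turn": 0},{"fingers": 30,"x": -0.001,"y": -0.001,"z": 0.057,"turn": 0}]'

```text
t: 4.03
position: [0.5855, -0.1194, 0.207]
eef_rot: [3.141, 0.0, 3.141]
wrist_force: [1.0, 1.7, 0.2]
grip_width: 0.0369
gripper_force: 59.9
```

```bash
python3 - <<'E'
from h import *
import pickle
c=camera('wrist');pickle.dump(c,open('c4.pkl','wb'));cv2.imwrite('pics/w4.png',c['image'])
print(bot.get_obs()['gripper_force'],bot.get_obs()['grip_width'])
shift([.585,-.1175,.24],np.pi)
P=cloud(c);q=P.reshape(-1,3)
b=(np.abs(q[:,1]+.117)<.018)&(q[:,0]<.62)&(q[:,0]>.55)
for n,lo,hi in(('top',.19,.208),('peak',.235,.27)):
    k=q[b&(q[:,2]>lo)&(q[:,2]<hi)]
    if len(k):print(n,len(k),np.median(k,0).round(4),k.min(0).round(4),k.max(0).round(4))
E
```

```text
59.92013901472092 0.037274913267569716
from [ 0.5855 -0.1194  0.2069] [3.1415e+00 3.0000e-04 3.1410e+00] F [1.5 0.7 1. ] g 0.0373 t 4.08
-> x,y,z share [ 0.0009  0.0037 -0.0661] turn -0.0007 rad -0.0006 dist 0.033
top 2822 [ 0.5763 -0.1183  0.1997] [ 0.5623 -0.135   0.19  ] [ 0.6046 -0.0993  0.208 ]
peak 2663 [ 0.5833 -0.1177  0.242 ] [ 0.5606 -0.1318  0.235 ] [ 0.6085 -0.099   0.2645]
```

View pics/w4.png

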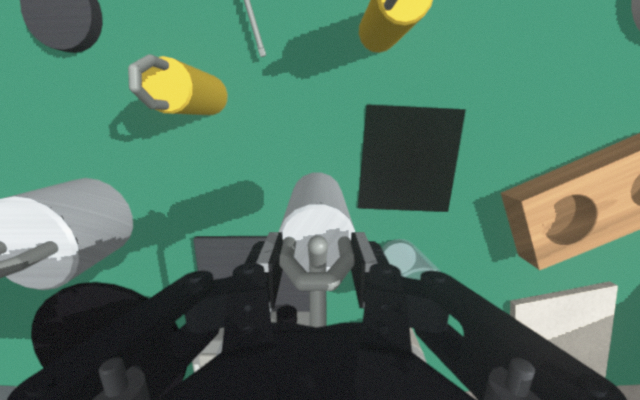

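The fingers hold the bail legs at (275,265) and (362,265), with the hook bar still inside the loop. I lift by 36 mm and then check.

Call:
send_rows --deltas '[{"fingers": 30,"x": 0,"y": 0,"z": -0.01,"turn": 0},{"fingers": 30,"x": 0,"y": 0,"z": -0.02,"turn": 0},{"fingers": 30,"x": 0,"y": 0,"z": -0.03,"turn": 0},{"fingers": 30,"x": 0,"y": 0,"z": -0.04,"turn": 0},{"fingers": 30,"x": 0,"y": 0,"z": -0.05,"turn": 0},{"fingers": 30,"x": 0,"y": 0,"z": -0.06,"turn": 0},{"fingers": 30,"x": 0,"y": 0,"z": -0.068,"turn": 0},{"fingers": 30,"x": 0,"y": 0,"z": -0.072,"turn": 0},{"fingers": 30,"x": 0,"y": 0,"z": -0.072,"turn": 0},{"fingers": 30,"x": 0,"y": 0,"z": -0.072,"turn": 0}]'

```text
t: 4.92
position: [0.5853, -0.1195, 0.2427]
eef_rot: [3.142, -0.0, 3.141]
wrist_force: [-0.1, -1.2, -4.6]
grip_width: 0.0372
gripper_force: 60.4
```

```bash
python3 - <<'E'
from h import *
import pickle
c=camera('wrist');pickle.dump(c,open('c5.pkl','wb'))
s=camera('scene');pickle.dump(s,open('s5.pkl','wb'))
cv2.imwrite('pics/w5.png',np.hstack([cv2.resize(c['image'][180:340,220:420],(400,320)),cv2.resize(s['image'][120:220,200:320],(384,320),interpolation=3)]))
shift([.50,-.1175,.243],np.pi)
P=cloud(c);q=P.reshape(-1,3)
b=(np.abs(q[:,1]+.117)<.018)&(q[:,0]<.605)&(q[:,0]>.55)
h,e=np.histogram(q[b][:,2],np.arange(.2,.32,.005));print(dict(zip(e.round(3),h)))
a=q[(np.abs(q[:,1]+.117)<.004)&(q[:,0]<.60)&(q[:,2]>.245)];print([(round(x,3),np.median(a[np.abs(a[:,0]-x)<.002][:,2]).round(4)) for x in np.arange(.556,.6,.004)])
E
```

```text
from [ 0.5852 -0.1195  0.2425] [ 3.1415e+00 -5.0000e-04  3.1409e+00] F [ 0.2 -0.1 -4.5] g 0.0374 t 5.02
-> x,y,z share [ 0.1703  0.0038 -0.0009] turn -0.0009 rad -0.0007 dist 0.085
{np.float64(0.2): np.int64(88), np.float64(0.205): np.int64(96), np.float64(0.21): np.int64(99), np.float64(0.215): np.int64(111), np.float64(0.22): np.int64(119), np.float64(0.225): np.int64(135), np.float64(0.23): np.int64(717), np.float64(0.235): np.int64(1750), np.float64(0.24): np.int64(87), np.float64(0.245): np.int64(147), np.float64(0.25): np.int64(502), np.float64(0.255): np.int64(292), np.float64(0.26): np.int64(349), np.float64(0.265): np.int64(559), np.float64(0.27): np.int64(374), np.float64(0.275): np.int64(896), np.float64(0.28): np.int64(210), np.float64(0.285): np.int64(12), np.float64(0.29): np.int64(21), np.float64(0.295): np.int64(43), np.float64(0.3): np.int64(3), np.float64(0.305): np.int64(78), np.float64(0.31): np.int64(336)}
[(np.float64(0.556), np.float64(nan)), (np.float64(0.56), np.float64(0.2658)), (np.float64(0.564), np.float64(0.2674)), (np.float64(0.568), np.float64(0.266)), (np.float64(0.572), np.float64(0.3315)), (np.float64(0.576), np.float64(0.3289)), (np.float64(0.58), np.float64(0.2754)), (np.float64(0.584), np.float64(0.2784)), (np.float64(0.588), np.float64(0.2533)), (np.float64(0.592), np.float64(0.2528)), (np.float64(0.596), np.float64(0.2516))]
  return _methods._mean(a, axis=axis, dtype=dtype,
  ret = ret.dtype.type(ret / rcount)
```

View pics/w5.png

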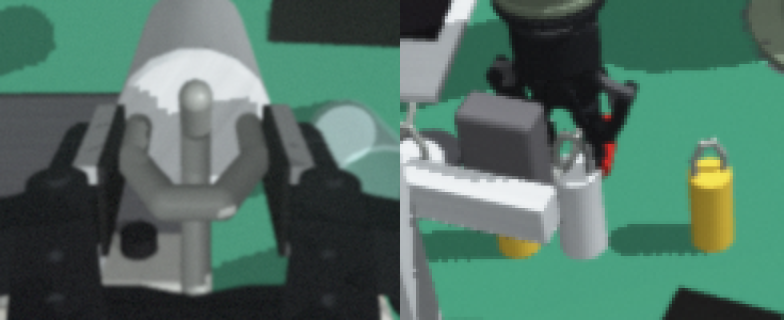

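The wrist crop shows the bail's peak above and clear of the hook tip at (195,95). The full 4.5 N is on the gripper, so I pull off to stand -x.

Call:
send_rows --deltas '[{"fingers": 30,"x": 0.01,"y": 0,"z": 0,"turn": 0},{"fingers": 30,"x": 0.03,"y": 0,"z": 0,"turn": 0},{"fingers": 30,"x": 0.055,"y": 0,"z": 0,"turn": 0},{"fingers": 30,"x": 0.08,"y": 0,"z": 0,"turn": 0},{"fingers": 30,"x": 0.105,"y": 0,"z": 0,"turn": 0},{"fingers": 30,"x": 0.13,"y": 0,"z": 0,"turn": 0},{"fingers": 30,"x": 0.15,"y": 0,"z": 0,"turn": 0},{"fingers": 30,"x": 0.165,"y": 0,"z": 0,"turn": 0},{"fingers": 30,"x": 0.17,"y": 0,"z": 0,"turn": 0},{"fingers": 30,"x": 0.17,"y": 0,"z": 0,"turn": 0}]'

```text
t: 5.85
position: [0.5001, -0.1195, 0.243]
eef_rot: [-3.142, 0.0, 3.141]
wrist_force: [0.3, 0.3, -4.2]
grip_width: 0.0374
gripper_force: 60.5
```

```bash
python3 - <<'E'
from h import *
shift([.50,.0,.25],np.pi);shift([.50,.2,.26],np.pi);shift([.586,.276,.26],np.pi)
E
```

```text
from [ 0.5001 -0.1195  0.243 ] [-3.1415e+00  3.0000e-04  3.1409e+00] F [ 0.3  0.3 -4.2] g 0.0374 t 5.85
-> x,y,z share [ 0.0003  0.239  -0.0141] turn -0.0009 rad -0.0007 dist 0.12
from [ 0.5001 -0.1195  0.243 ] [-3.1415e+00  3.0000e-04  3.1409e+00] F [ 0.3  0.3 -4.2] g 0.0374 t 5.85
-> x,y,z share [ 6.00e-04  6.39e-01 -3.41e-02] turn -0.0009 rad -0.0007 dist 0.32
from [ 0.5001 -0.1195  0.243 ] [-3.1415e+00  3.0000e-04  3.1409e+00] F [ 0.3  0.3 -4.2] g 0.0374 t 5.85
-> x,y,z share [-0.1713  0.7911 -0.034 ] turn -0.0009 rad -0.0007 dist 0.405
```

Call:
send_rows --deltas '[{"fingers": 30,"x": 0,"y": 0.02,"z": -0.01,"turn": 0},{"fingers": 30,"x": 0,"y": 0.06,"z": -0.02,"turn": 0},{"fingers": 30,"x": 0,"y": 0.12,"z": -0.034,"turn": 0},{"fingers": 30,"x": 0,"y": 0.19,"z": -0.034,"turn": 0},{"fingers": 30,"x": 0,"y": 0.26,"z": -0.034,"turn": 0},{"fingers": 30,"x": 0,"y": 0.33,"z": -0.034,"turn": 0},{"fingers": 30,"x": 0,"y": 0.4,"z": -0.034,"turn": 0},{"fingers": 30,"x": 0,"y": 0.45,"z": -0.034,"turn": 0},{"fingers": 30,"x": 0,"y": 0.49,"z": -0.034,"turn": 0},{"fingers": 30,"x": 0,"y": 0.5,"z": -0.034,"turn": 0}]'

```text
t: 6.68
position: [0.5004, 0.1353, 0.2599]
eef_rot: [3.14, 0.0, -3.138]
wrist_force: [-0.3, -0.1, -4.4]
grip_width: 0.0372
gripper_force: 61.1
```

```bash
cat > wt.py <<'E'
from h import *
from scipy.optimize import least_squares
def weight(c,tcp):
    P=cloud(c).reshape(-1,3)
    q=P[(np.abs(P[:,0]-tcp[0])<.05)&(np.abs(P[:,1]-tcp[1])<.035)]
    for a,b in((-.095,-.07),(-.07,-.045),(-.045,-.02),(-.095,-.02)):
        k=q[(q[:,2]-tcp[2]>a)&(q[:,2]-tcp[2]<b)][:,:2]
        if len(k)<50: print(a,b,len(k));continue
        r=least_squares(lambda p:np.hypot(*(k-p).T)-.023,tcp[:2]+np.array([.0,0]),loss='soft_l1',f_scale=.001)
        print('slice',a,b,len(k),'centre-tcp mm',((r.x-tcp[:2])*1000).round(2),'rms',np.std(r.fun).round(4))
E
python3 - <<'E'
from wt import *; from well import well
import pickle
for i in range(3): camera('wrist')
c=camera('wrist');s=camera('scene');t=camera('top');o=bot.get_obs();pickle.dump((c,s,t,o),open('c6.pkl','wb'))
print(o['position'],o['eef_rot'],o['wrist_force'])
weight(c,o['position']);print('scene');weight(s,o['position']);print('top');weight(t,o['position'])
for n,x in zip('wst',(c,s,t)):
    print(n)
    try: well(x)
    except Exception as e: print(e)
cv2.imwrite('pics/w6.png',c['image'])
E
```

```text
[0.50068528 0.12955878 0.25986933] [-3.14128926e+00  6.23434392e-05  3.13947703e+00] [-0.23312542  0.01299454 -3.88534164]
slice -0.095 -0.07 281 centre-tcp mm [0.12 1.65] rms 0.0002
slice -0.07 -0.045 378 centre-tcp mm [0.15 1.59] rms 0.0002
slice -0.045 -0.02 571 centre-tcp mm [0.2  1.55] rms 0.0002
slice -0.095 -0.02 1230 centre-tcp mm [0.17 1.59] rms 0.0002
scene
slice -0.095 -0.07 83 centre-tcp mm [-0.05  3.36] rms 0.0019
slice -0.07 -0.045 90 centre-tcp mm [0.35 3.42] rms 0.0016
slice -0.045 -0.02 98 centre-tcp mm [0.08 3.27] rms 0.0016
slice -0.095 -0.02 271 centre-tcp mm [0.14 3.34] rms 0.0017
top
-0.095 -0.07 0
-0.07 -0.045 0
-0.045 -0.02 0
-0.095 -0.02 0
w
top z 0.03895802398810999 rect ((0.5942035913467407, 0.26248815655708313), (0.10371392220258713, 0.1299782395362854), 25.143951416015625)
well from rect [0.57295889 0.30775031]
px [420.22580645 235.44086022] ellipse ((588.464599609375, 276.22344970703125), (43.50618362426758, 45.624122619628906), 48.0721549987793) circle ((588.0465087890625, 275.2706298828125), 23.755359649658203)
s
top z 0.03900780528193093 rect ((0.617303729057312, 0.23678265511989594), (0.10836957395076752, 0.20036306977272034), 24.885765075683594)
well from rect [0.59626321 0.28214008]
px [348.54716981 250.20754717] ellipse ((637.630126953125, 191.42144775390625), (54.79121017456055, 60.71217346191406), 13.057027816772461) circle ((637.5352783203125, 191.10935974121094), 31.206087112426758)
t
top z 0.04151293417203217 rect ((0.5893687605857849, 0.2808542251586914), (0.10223577916622162, 0.09579391777515411), 24.308135986328125)
well from rect [0.634936   0.30143641]
px [259.69047619 205.16666667] ellipse ((591.0128173828125, 279.6475830078125), (43.93696594238281, 46.58169937133789), 179.73593139648438) circle ((592.0413208007812, 279.8414611816406), 24.56048011779785)
```

View pics/w6.png

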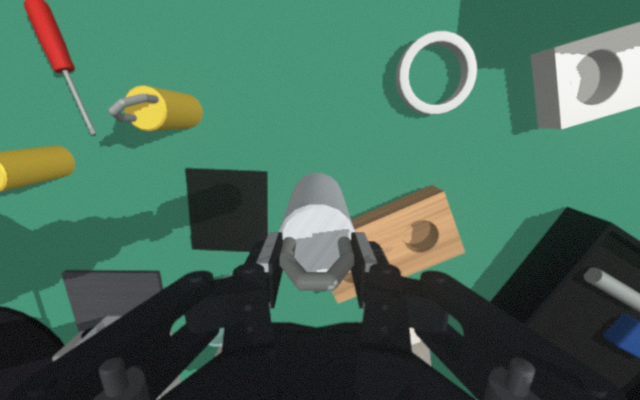

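The weight hangs plumb in the grip at (318,230), and the small well is visible at (420,235). I move over the well and hover about 15 mm above it.

Call:
send_rows --deltas '[{"fingers": 30,"x": -0.03,"y": 0.05,"z": 0,"turn": 0},{"fingers": 30,"x": -0.07,"y": 0.12,"z": 0,"turn": 0},{"fingers": 30,"x": -0.11,"y": 0.19,"z": 0,"turn": 0},{"fingers": 30,"x": -0.15,"y": 0.25,"z": 0,"turn": 0},{"fingers": 30,"x": -0.17,"y": 0.285,"z": 0.02,"turn": 0},{"fingers": 30,"x": -0.1766,"y": 0.295,"z": 0.07,"turn": 0},{"fingers": 30,"x": -0.1766,"y": 0.295,"z": 0.12,"turn": 0},{"fingers": 30,"x": -0.1766,"y": 0.295,"z": 0.17,"turn": 0},{"fingers": 30,"x": -0.1766,"y": 0.295,"z": 0.2,"turn": 0},{"fingers": 30,"x": -0.1766,"y": 0.295,"z": 0.2,"turn": 0}]'

```text
t: 7.82
position: [0.5877, 0.2762, 0.1564]
eef_rot: [-3.139, -0.004, 3.14]
wrist_force: [-1.0, -0.5, -4.3]
grip_width: 0.0371
gripper_force: 61.4
```

```bash
python3 - <<'E'
from wt import *; from well import well
import pickle
for i in range(3): camera('wrist')
c=camera('wrist');s=camera('scene');o=bot.get_obs();pickle.dump((c,s,o),open('c7.pkl','wb'))
tcp=o['position'];print(tcp,o['eef_rot'],o['wrist_force'])
weight(c,tcp);print('scene');weight(s,tcp)
P=cloud(c)
# block top-face pixels and the hole rim seen by the wrist
hs=cv2.cvtColor(c['image'],cv2.COLOR_BGR2HSV)
T=((hs[...,0]>5)&(hs[...,0]<25)&(hs[...,1]>60)&(np.abs(P[...,2]-.039)<.005)).astype(np.uint8)
w=P[T>0];d=np.hypot(w[:,0]-.589,w[:,1]-.277);k=w[d<.035];
# inner rim: nearest top-face points per angle
def rim(p):
    a=np.degrees(np.arctan2(k[:,1]-p[1],k[:,0]-p[0]));r=np.hypot(k[:,0]-p[0],k[:,1]-p[1])
    return {int(b):(round(1000*r[(a>=b)&(a<b+15)].min(),1)) for b in range(-180,180,15) if ((a>=b)&(a<b+15)).sum()>3}
print(rim((.589,.277)))
g=cv2.resize(c['image'][130:330,200:440],(720,600),interpolation=3);cv2.imwrite('pics/w7.png',g)
E
```

```text
[0.58971449 0.27801615 0.16138594] [3.14057779e+00 1.95953441e-03 3.14042549e+00] [ 0.93902758 -0.04466013 -3.62924623]
slice -0.095 -0.07 276 centre-tcp mm [0.33 0.05] rms 0.0002
slice -0.07 -0.045 384 centre-tcp mm [ 0.32 -0.03] rms 0.0002
slice -0.045 -0.02 570 centre-tcp mm [ 0.31 -0.11] rms 0.0002
slice -0.095 -0.02 1230 centre-tcp mm [ 0.32 -0.05] rms 0.0002
scene
slice -0.095 -0.07 81 centre-tcp mm [0.34 3.56] rms 0.0017
slice -0.07 -0.045 82 centre-tcp mm [0.61 3.48] rms 0.0016
slice -0.045 -0.02 93 centre-tcp mm [0.44 3.3 ] rms 0.0013
slice -0.095 -0.02 256 centre-tcp mm [0.46 3.43] rms 0.0016
{-180: np.float64(23.1), -165: np.float64(23.2), -150: np.float64(22.6), -135: np.float64(23.0), -120: np.float64(22.8), -105: np.float64(23.1), -90: np.float64(23.9), -75: np.float64(27.0), 60: np.float64(30.0), 75: np.float64(25.8), 90: np.float64(25.3), 105: np.float64(25.0), 120: np.float64(24.8), 135: np.float64(24.1), 150: np.float64(23.8), 165: np.float64(23.5)}
```

View pics/w7.png

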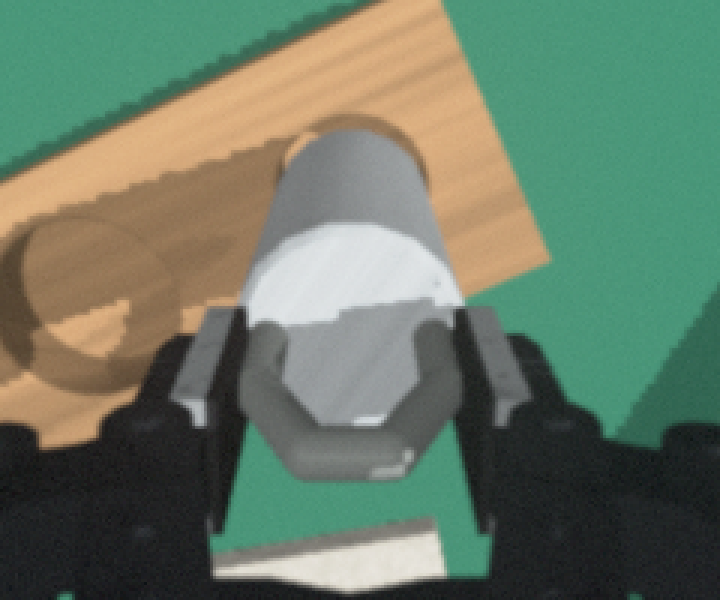

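The weight's lower end sits within the well's rim, with gaps on both sides at (290,160) and (424,175). The fitted centres agree to well under 1 mm, so I lower gently.

Call:
send_rows --deltas '[{"fingers": 30,"x": 0,"y": 0,"z": 0.006,"turn": 0},{"fingers": 30,"x": 0,"y": 0,"z": 0.012,"turn": 0},{"fingers": 30,"x": 0,"y": 0,"z": 0.018,"turn": 0},{"fingers": 30,"x": 0,"y": 0,"z": 0.024,"turn": 0},{"fingers": 30,"x": 0,"y": 0,"z": 0.03,"turn": 0},{"fingers": 30,"x": 0,"y": 0,"z": 0.035,"turn": 0},{"fingers": 30,"x": 0,"y": 0,"z": 0.04,"turn": 0},{"fingers": 30,"x": 0,"y": 0,"z": 0.044,"turn": 0},{"fingers": 30,"x": 0,"y": 0,"z": 0.044,"turn": 0},{"fingers": 30,"x": 0,"y": 0,"z": 0.044,"turn": 0}]'

```text
t: 8.9
position: [0.5889, 0.278, 0.1377]
eef_rot: [-3.142, -0.0, 3.141]
wrist_force: [-0.5, 0.4, -5.2]
grip_width: 0.0369
gripper_force: 61.4
```

```bash
python3 - <<'E'
from wt import *
import pickle
c=camera('wrist');s=camera('scene');o=bot.get_obs();pickle.dump((c,s,o),open('c8.pkl','wb'))
tcp=o['position'];print(tcp,o['eef_rot'],o['wrist_force'],o['wrist_torque'])
weight(c,tcp)
E
```

```text
[0.58895693 0.27807376 0.13791355] [3.14148050e+00 1.80453712e-04 3.14097189e+00] [-0.13485409  0.0700131  -3.63051107] [-0.06197745  0.00088031 -0.00217215]
slice -0.095 -0.07 280 centre-tcp mm [0.07 0.28] rms 0.0002
slice -0.07 -0.045 386 centre-tcp mm [0.13 0.21] rms 0.0002
slice -0.045 -0.02 559 centre-tcp mm [0.19 0.15] rms 0.0002
slice -0.095 -0.02 1225 centre-tcp mm [0.14 0.2 ] rms 0.0002
```

No contact force, with the foot about 6 mm inside the well. I continue down.

Call:
send_rows --deltas '[{"fingers": 30,"x": 0,"y": 0,"z": 0.006,"turn": 0},{"fingers": 30,"x": 0,"y": 0,"z": 0.012,"turn": 0},{"fingers": 30,"x": 0,"y": 0,"z": 0.018,"turn": 0},{"fingers": 30,"x": 0,"y": 0,"z": 0.024,"turn": 0},{"fingers": 30,"x": 0,"y": 0,"z": 0.03,"turn": 0},{"fingers": 30,"x": 0,"y": 0,"z": 0.035,"turn": 0},{"fingers": 30,"x": 0,"y": 0,"z": 0.04,"turn": 0},{"fingers": 30,"x": 0,"y": 0,"z": 0.042,"turn": 0},{"fingers": 30,"x": 0,"y": 0,"z": 0.042,"turn": 0},{"fingers": 30,"x": 0,"y": 0,"z": 0.042,"turn": 0}]'

```text
t: 9.83
position: [0.5889, 0.278, 0.1168]
eef_rot: [-3.142, 0.0, 3.141]
wrist_force: [-0.2, 0.2, -4.4]
grip_width: 0.0373
gripper_force: 61.7
```

Call:
send_rows --deltas '[{"fingers": 30,"x": 0,"y": 0,"z": 0.001,"turn": 0},{"fingers": 30,"x": 0,"y": 0,"z": 0.002,"turn": 0},{"fingers": 30,"x": 0,"y": 0,"z": 0.003,"turn": 0},{"fingers": 30,"x": 0,"y": 0,"z": 0.004,"turn": 0},{"fingers": 30,"x": 0,"y": 0,"z": 0.004,"turn": 0},{"fingers": 30,"x": 0,"y": 0,"z": 0.004,"turn": 0},{"fingers": 30,"x": 0,"y": 0,"z": 0.004,"turn": 0},{"fingers": 30,"x": 0,"y": 0,"z": 0.004,"turn": 0},{"fingers": 30,"x": 0,"y": 0,"z": 0.004,"turn": 0},{"fingers": 30,"x": 0,"y": 0,"z": 0.004,"turn": 0}]'

```text
t: 10.67
position: [0.5897, 0.2782, 0.1162]
eef_rot: [3.141, 0.002, 3.141]
wrist_force: [-3.4, -0.1, 13.5]
grip_width: 0.0372
gripper_force: 63.2
```

The floor was met at TCP z = 0.116, as predicted. I release and then rise.

Call:
send_rows --deltas '[{"fingers": 30,"x": 0,"y": 0,"z": -0.002,"turn": 0},{"fingers": 45,"x": 0,"y": 0,"z": -0.002,"turn": 0},{"fingers": 60,"x": 0,"y": 0,"z": -0.002,"turn": 0},{"fingers": 85,"x": 0,"y": 0,"z": -0.002,"turn": 0},{"fingers": 85,"x": 0,"y": 0,"z": -0.002,"turn": 0},{"fingers": 85,"x": 0,"y": 0,"z": -0.002,"turn": 0},{"fingers": 85,"x": 0,"y": 0,"z": -0.002,"turn": 0},{"fingers": 85,"x": 0,"y": 0,"z": -0.03,"turn": 0},{"fingers": 85,"x": 0,"y": 0,"z": -0.08,"turn": 0},{"fingers": 85,"x": 0,"y": 0,"z": -0.13,"turn": 0}]'

```text
t: 11.5
position: [0.5884, 0.2777, 0.1799]
eef_rot: [-3.141, -0.001, 3.141]
wrist_force: [-0.0, -0.2, -0.2]
grip_width: 0.085
gripper_force: 0.0
```

Call:
send_rows --deltas '[{"fingers": 85,"x": 0,"y": 0,"z": -0.05,"turn": 0},{"fingers": 85,"x": 0,"y": 0,"z": -0.1,"turn": 0},{"fingers": 85,"x": 0.05,"y": 0,"z": -0.15,"turn": 0},{"fingers": 85,"x": 0.1,"y": 0,"z": -0.2,"turn": 0},{"fingers": 85,"x": 0.1,"y": 0,"z": -0.2,"turn": 0},{"fingers": 85,"x": 0.1,"y": 0,"z": -0.2,"turn": 0},{"fingers": 85,"x": 0.1,"y": 0,"z": -0.2,"turn": 0},{"fingers": 85,"x": 0.1,"y": 0,"z": -0.2,"turn": 0},{"fingers": 85,"x": 0.1,"y": 0,"z": -0.2,"turn": 0},{"fingers": 85,"x": 0.1,"y": 0,"z": -0.2,"turn": 0}]'

```text
t: 12.33
position: [0.5391, 0.2777, 0.2788]
eef_rot: [-3.141, -0.001, 3.14]
wrist_force: [-0.3, -0.5, -0.4]
grip_width: 0.0851
gripper_force: 0.0
```

```bash
python3 - <<'E'
from wt import *
c=camera('wrist');s=camera('scene');o=bot.get_obs()
print(o['position'],o['wrist_force'],o['grip_width'])
w0=np.array([.5893,.278,.1162])
print('wrist');weight(c,w0);print('scene');weight(s,w0)
P=cloud(c).reshape(-1,3);m=(np.hypot(P[:,0]-.589,P[:,1]-.278)<.018)&(P[:,2]>.09)&(P[:,2]<.125);print('top face',np.median(P[m],0),m.sum())
A=np.c_[P[m][:,:2]-[.589,.278],np.ones(m.sum())];z=P[m][:,2];i=np.abs(z-np.median(z))<.003;print('tilt',np.linalg.lstsq(A[i],z[i],rcond=None)[0])
cv2.imwrite('pics/end.png',np.vstack([c['image'][:,:],])if 0 else np.hstack([cv2.resize(c['image'],(400,250)),cv2.resize(s['image'],(400,250))]))
E
```

```text
[0.53900627 0.27785577 0.27916399] [-0.2323955  -0.33856474 -0.23790133] 0.0848519750193866
wrist
slice -0.095 -0.07 1712 centre-tcp mm [-13.38  -0.18] rms 0.0125
slice -0.07 -0.045 145 centre-tcp mm [0.09 0.39] rms 0.0002
slice -0.045 -0.02 177 centre-tcp mm [0.1  0.39] rms 0.0002
slice -0.095 -0.02 2034 centre-tcp mm [-9.16 -0.33] rms 0.0121
scene
slice -0.095 -0.07 348 centre-tcp mm [14.04  1.17] rms 0.0124
slice -0.07 -0.045 83 centre-tcp mm [0.06 3.49] rms 0.0014
slice -0.045 -0.02 81 centre-tcp mm [-0.    3.55] rms 0.0016
slice -0.095 -0.02 512 centre-tcp mm [3.46 2.25] rms 0.0111
top face [0.58529017 0.27838108 0.10911569] 550
tilt [-0.00283439  0.01009406  0.10904269]
```

View pics/end.png

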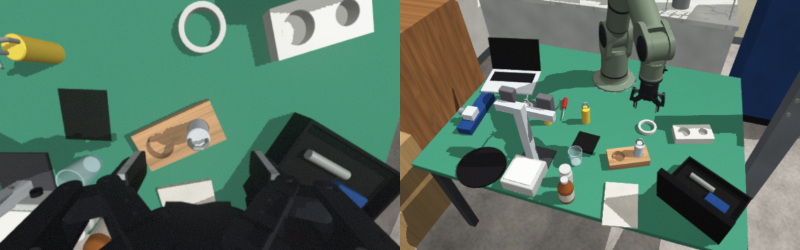

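The weight stands upright in the small well, with its top face at 0.109 m (0.110 expected). The gripper is clear of it.

```bash
python3 -c "
from bench import bot
print(bot.finish_job())"
```

```text
the job is handed in; nothing more can be done
None
```

The tall weight is off its hook and measured upright and fully home in the small well, with the gripper clear. The squat weight was left hanging and nothing else was touched. I handed the job in at about 12 s, and the hand-in returned no verdict.

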